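# Weigh a steel canister on its spring balance and seat it in the socket

## Robot

A 7-joint arm with a two-finger parallel gripper is mounted at the origin on the work surface. World frame = base frame: x ahead of the robot, y to its left, z up, the work surface at z = 0. Lengths are in m, angles in rad, forces in N, time in s.
With the tool pointing down it reaches from about 0.35 to 0.9 m from the base axis. Payload 8.1 kg.
Tool frame: the origin (TCP) lies on the centre line of the jaws, within the pads' length; the fingertips stand 19 mm ahead of it and the grasp point (between the pads) is the TCP (arm.tip_reach is the distance from the TCP to the fingertips, in m); z points along the fingers, y is the line along which they close (so a half turn about z gives the same grasp; the last joint's range is limited). The gripper opens to 92 mm and grips with 3 to 60 N. Pads are 19 mm wide; open, the fingers measure 130 mm over their backs; the gripper's body (75 mm by 190 mm) begins 47 mm behind the grasp point.
Start: joints at [1.232, 0.434, 0.025, 1.573, -0.012, 1.134, -0.075], TCP at [0.146, -0.608, 0.246] pointing down, gripper open.
Joint ranges: [-2.62, 2.62], [-0.44, 2.09], [-1.27, 1.32], [0.08, 2.57], [-1.32, 4.46], [0.12, 2], [-2.74, 2.74]. Speed limits (rad/s): [2.22, 2.22, 3.01, 3.01, 3.14, 3.14, 3.14].

## Interface

Orientations are given as a rotation vector (axis times angle).
In Python, from cell import arm gives the robot as it stands.
- The arm moves only by the tool arm_command, never from a script. Its argument "targets" is a list that holds one entry, the list of rows, each a list of 6 numbers: the shift along the tool's x, y, z in m, then the turn, a rotation vector about the tool's x, y, z in rad. A call has 1 to 10 rows; each row shifts and turns the commanded pose from where the row before left it, along the tool's axes as they then stand; what a row does not reach is not made up. A row lasts 1/8 s, in which the tool goes at most 62.5 mm and 10.7 degrees, less where a joint would pass 70% of its speed; a pose out of reach is approached as far as the arm can. A call with a gripper value outside its range is refused whole. "jaw" is the finger opening in m, from 0 to 0.0918, set as the call begins (left out, the last holds). The fingers move at their own pace and stop on an object; "newtons" is the grip in N (left out, the last holds). Time passes only in rows, so rows that do not move let the fingers close. It gives the time, the measured TCP pose, the force, the opening and the grip force at its end, in the units of the state.
- arm.observe(): the state, without advancing time (a new reading comes with each control period).
- arm.get_image(name): name is "scene" or "top" or "wrist"; returns a dict with "pixels" (480x640x3 uint8, red, green, blue), "z_map" (480x640 float32, m along the optical axis (not along the pixel's ray), 0 where there is no reading), "fx", "fy", "cx", "cy" (pixels), "xyz" and "rotation" of the camera in the world; the wrist camera has in their place "T_tool_cam" (4x4, takes a point from camera to tool coordinates, whose origin is the TCP and whose axes are the flange's). Camera axes: x right, y down, z forward; pixel columns grow to the right and rows downward; lengths in m; the calibration is good to about 2 mm. A picture is of the moment at which its call begins: read the wrist's pose just before it.
- arm.sign_off(): hands the job in; it is judged then, once.
The state is a dict: "clock": time; "joints": joint angles; "dq": joint speeds; "joint_efforts": joint torques, N m; "position": TCP position; "ee_rot": TCP orientation; "force": force on the tool from outside, world axes, zero at the start; "ft_torque": the same for the moment, N m; "width": opening from 0.0 (shut) to 1.0 (fully open); "gripper_force": force on a finger pad.
Only numpy, scipy, OpenCV 4.12 (cv2) and the standard library are available. Lean on these libraries where they do the work, as an engineer would, in place of code of your own. Each camera call takes 0.05 s, during which the arm holds its last target. There are 200 camera calls.

## Task

Weigh the steel canister: take the spring balance on its lid by the black grip and, without running the balance to its end stop, lift straight up until the canister hangs just clear of the table, no more than 2 cm, and hold it still there for a good second. Then carry it on the balance, upright, to the aluminium block with the large empty socket and, as it hangs a little crooked, feel its foot gently down to the bottom of the socket with part of the weight still on the balance until it is all the way down, never pressing or dropping it. Finally let the balance sink closed and let go, leaving the other things on the bench undisturbed.

Things in the scene. Friction and masses are not known exactly. Their poses are not given: they have to be found in the camera images.
- canister: Loose round steel canister, a spring balance upright on its lid. Origin: centre of its underside; z up its axis. Foot: plain cylinder 50 mm diameter, 16 mm high; body 72 mm diameter to 64 mm; lid 76 mm diameter to 70 mm. Mass unknown, 0.27 to 0.66 kg; the contents lie to its own +x side of the axis, so it hangs a few degrees out of plumb, foot swung some mm towards its own -x.
- knuckle (a joint): Angle of the pinned knuckle between lid and balance, rad, 0 when the balance stands straight on the canister. Its pin lies along the canister's y, 80 mm above the underside, and bends in the canister's x-z plane only, lightly sprung upright (0.25 N m/rad).
- scale (a joint): Extension of the balance, m: 0 closed, end stop at 0.085. The tube slides along its own axis against a spring of 100 N/m with no preload (10 mm for each 1 N), so it stretches about 27 to 67 mm before the canister leaves the table. It sinks closed by itself when released.
- scale_grip (a point): Centre of the black square grip of the balance, on its axis, 178 mm above the canister's underside when closed and straight. The grip is 26 x 26 mm, 40 mm tall, its sides along the canister's x and y; below it the tube is 24 mm in diameter, above it a small round cap 18 mm in diameter reaches to 25 mm above this point. The moving tube and grip weigh 70 g.
- seat: Fixed square aluminium block 110 x 110 x 22 mm with one round socket in its middle, 51.5 mm in diameter (1.5 mm more than the foot) and 14 mm deep, with a sharp edge at its mouth. Origin: centre of the block's underside, on the socket's axis; top at 22 mm, socket floor at 8 mm above the origin.
- holder: Bystander, fixed: block of the same outer size whose socket is only 36 mm in diameter and is taken by a small weight. The two blocks may stand either way round.
- weight: Bystander: small steel weight with a knob, 33 mm in diameter, 50 mm tall, standing in the holder's socket. Origin: centre of underside.
- disc_a: Bystander: flat steel disc 110 mm in diameter, 6 mm thick, lying on the table. Origin: centre of underside.
- disc_b: Bystander: flat steel disc 80 mm in diameter, 6 mm thick, lying on the table. Origin: centre of underside.
- sieve: Bystander: open round steel pan, 140 mm in diameter, 45 mm tall. Origin: centre of underside.
- beaker: Bystander: glass beaker 64 mm in diameter, 75 mm tall. Origin: centre of underside.
- jar: Bystander: closed amber jar 60 mm in diameter, 85 mm tall. Origin: centre of underside.
- spatula: Bystander: spatula 190 mm long lying on the table along its x.
There are look-alikes about, which are no part of the job. Leave any blue or orange look-alike of the seat alone.

How it is judged:
By the outcome, as a careful person would: the job done as asked, in the order asked, and still so for the second after the job is handed in, with the robot touching nothing.
It also fails if it takes over 61 s, if anything falls off the work surface, if the arm or the gripper's body presses on something with over 40 N, if the wrist force passes 120 N, or if a joint passes its speed limit or range.

## Working session

There is one attempt and no reset: what is moved stays moved. The work goes in short steps, Python scripts to look and compute and a tool call to move; the robot and the scene stay as the last step left them, time stands still between calls to the robot, and variables do not carry over. Pictures are saved under pics/ and viewed, at most 10 in all, crops included, and the job is handed in when it is done.

Besides the shell and the picture viewer there is one more tool, called as a command line: name --argument value ..., lists and objects as JSON in quotes. arm_command: Moves the arm, as the interface text tells. Its arguments: {"type":"object","properties":{"targets":{"type":"array","items":{"type":"array","items":{"type":"array","items":{"type":"number"}}}},"jaw":{"type":"number"},"newtons":{"type":"number"}},"required":["targets"]}

```bash
mkdir -p pics; ls
cat > h.py <<'E'
import numpy as np,cv2
from scipy.spatial.transform import Rotation as R
from cell import arm
def cloud(im,T=None):
    z=im["z_map"];v,u=np.mgrid[:480,:640]
    p=np.stack([(u-im["cx"])/im["fx"]*z,(v-im["cy"])/im["fy"]*z,z],-1)
    if T is None:
        Rm=np.array(im["rotation"]); Rm=Rm if Rm.shape==(3,3) else R.from_rotvec(Rm).as_matrix()
        return p@Rm.T+np.array(im["xyz"])
    return p@T[:3,:3].T+T[:3,3]
def wristT(im,s):
    T=np.eye(4);T[:3,:3]=R.from_rotvec(s["ee_rot"]).as_matrix();T[:3,3]=s["position"]
    return T@np.array(im["T_tool_cam"])
def save(n,im): cv2.imwrite("pics/"+n,im["pixels"][...,::-1])
E
python3 - <<'E'
from h import *
s=arm.observe();print({k:np.round(v,3) for k,v in s.items()})
for n in("scene","top"):
    im=arm.get_image(n);save(n+"0.png",im);np.savez(n+"0.npz",c=cloud(im),p=im["pixels"]);print(n,im["xyz"],im["fx"])
E
```

```text
pics
{'clock': np.float64(0.0), 'joints': array([ 1.232,  0.435,  0.025,  1.574, -0.012,  1.134, -0.075]), 'dq': array([ 0.001,  0.002, -0.001,  0.   ,  0.001,  0.   ,  0.   ]), 'joint_efforts': array([-0.0000e+00, -6.6785e+01,  9.8500e-01, -3.1446e+01, -6.1000e-02,
        4.3000e-02,  0.0000e+00]), 'position': array([ 0.146, -0.607,  0.245]), 'ee_rot': array([-3.118e+00, -3.690e-01,  1.000e-03]), 'force': array([ 0.324,  0.689, -0.626]), 'ft_torque': array([-0.016,  0.07 , -0.005]), 'gripper_force': np.float64(0.0), 'width': np.float64(1.0)}
scene [1.13941334 0.38921816 0.73941722] 492.75206019695
top [ 0.38693196 -0.05898138  1.68628502] 614.9476961133333
```

View pics/scene0.png

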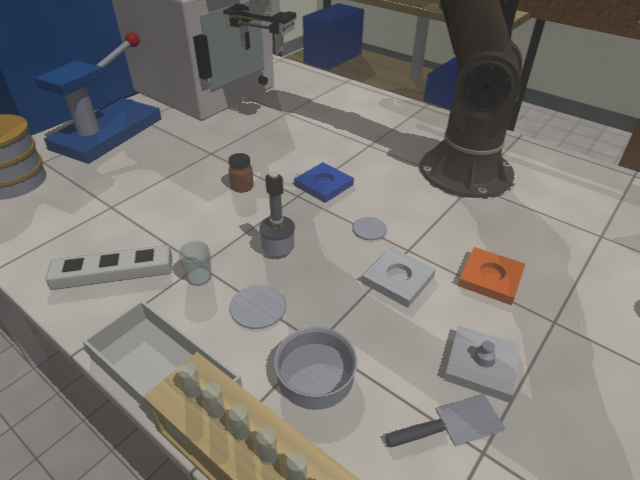

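View pics/top0.png

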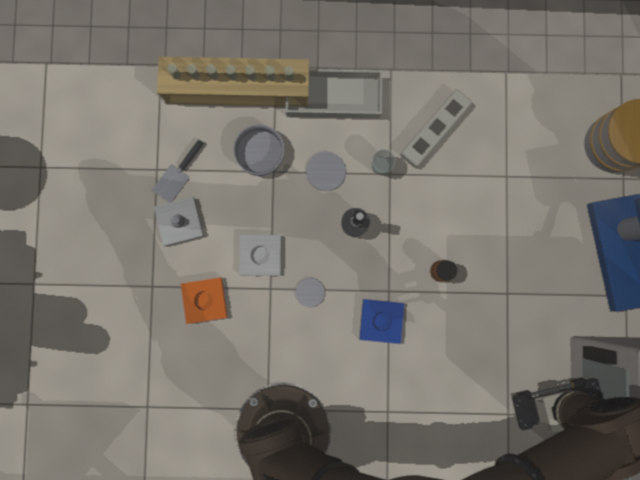

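Scene: the canister with its balance is at (278,235). Grey blocks: an empty socket at (399,275), and one holding the weight at (483,360). Blue (324,181) and orange (492,273) are look-alikes. The seat is the grey empty block, top view (260,254), since it is aluminium-coloured with a large empty socket. I'll measure both and confirm with one crop.

Run:
```python
from h import *
d=np.load("top0.npz");c=d["c"];p=d["p"].astype(int)
d2=np.load("scene0.npz");c2=d2["c"];p2=d2["p"]
def box(c,u0,u1,v0,v1): return c[v0:v1,u0:u1].reshape(-1,3)
for nm,C,b in(("top",c,(230,290,225,285)),("scene",c2,(355,445,245,310))):
    q=box(C,*b);t=q[(q[:,2]>.017)&(q[:,2]<.028)];r=cv2.minAreaRect((t[:,:2]*1000).astype(np.float32));print(nm,"seat",np.median(t[:,2]),r)
    fl=q[(q[:,2]>.005)&(q[:,2]<.012)]
for nm,C,b in(("top",c,(325,385,195,245)),("scene",c2,(245,310,165,260))):
    q=box(C,*b)
    for z0,z1 in((.03,.062),(.066,.075),(.1,.15),(.16,.19),(.19,.2),(.2,.21)):
        t=q[(q[:,2]>z0)&(q[:,2]<z1)]
        if len(t)>3: print(nm,z0,len(t),t.min(0).round(4),t.max(0).round(4),t.mean(0).round(4), cv2.minEnclosingCircle((t[:,:2]*1000).astype(np.float32)), cv2.minAreaRect((t[:,:2]*1000).astype(np.float32))[2])
for n,(v,u) in dict(jar=(270,445),beak=(162,385),dA=(171,326),dB=(292,310),sieve=(150,260),blue=(322,382),hold=(221,179)).items(): print(n,c[v,u].round(3))
a=cv2.resize(d["p"][190:290,225:405],None,fx=4,fy=4,interpolation=cv2.INTER_CUBIC)
b=cv2.resize(p2[160:310,225:445],None,fx=2,fy=2,interpolation=cv2.INTER_CUBIC)
h=np.zeros((a.shape[0]+200,720,3),np.uint8)
h[:400,:720]=a; 
bb=cv2.resize(p2[165:200,255:300],None,fx=5,fy=5,interpolation=cv2.INTER_CUBIC);h[400:575,:225]=bb
cc=cv2.resize(p2[245:307,355:445],None,fx=3,fy=3);h[400:586,240:510]=cc
cv2.imwrite("pics/crop1.png",h[...,::-1])
```

```text
top seat 0.021995770190074482 ((476.54730224609375, 66.23326873779297), (125.37569427490234, 116.85712432861328), 1.7035154104232788)
scene seat 0.021321097420703095 ((471.1064147949219, 74.1838150024414), (114.32852172851562, 111.40359497070312), 0.8953868746757507)
top 0.03 21 [ 0.5234 -0.2177  0.0318] [ 0.5915 -0.1505  0.0619] [ 0.5429 -0.1765  0.0484] ((557.2476806640625, -183.7695770263672), 34.945125579833984) 61.22544479370117
top 0.066 353 [ 0.5233 -0.2201  0.066 ] [ 0.5958 -0.1478  0.075 ] [ 0.556  -0.1823  0.0702] ((559.63134765625, -184.39186096191406), 37.973934173583984) 1.1447839736938477
top 0.1 16 [ 0.5471 -0.1901  0.1025] [ 0.5626 -0.172   0.1406] [ 0.5515 -0.1785  0.1194] ((556.0055541992188, -181.5940399169922), 10.775167465209961) 52.28284454345703
top 0.16 19 [ 0.5448 -0.1917  0.164 ] [ 0.5725 -0.1688  0.1881] [ 0.551  -0.1778  0.1754] ((558.6737060546875, -183.06752014160156), 16.28801727294922) 31.879335403442383
top 0.19 65 [ 0.5451 -0.1995  0.1908] [ 0.5748 -0.1702  0.2   ] [ 0.5591 -0.1846  0.1962] ((559.1774291992188, -184.58242797851562), 17.13521194458007
[... 714 characters left out ...]
 0.16 210 [ 0.5513 -0.1951  0.1601] [ 0.5781 -0.1634  0.1896] [ 0.5681 -0.1734  0.1755] ((562.7554931640625, -179.15048217773438), 17.675363540649414) 34.535919189453125
scene 0.19 103 [ 0.5524 -0.1956  0.1901] [ 0.5782 -0.1641  0.1998] [ 0.5668 -0.1756  0.1956] ((563.93212890625, -179.40469360351562), 16.874963760375977) 71.57168579101562
scene 0.2 41 [ 0.5528 -0.19    0.2   ] [ 0.5704 -0.1709  0.2045] [ 0.5621 -0.1792  0.202 ] ((563.1320190429688, -180.39854431152344), 10.349482536315918) 29.688793182373047
jar [ 0.436 -0.418  0.083]
beak [ 0.736 -0.27  -0.006]
dA [ 0.706 -0.105  0.004]
dB [ 0.371 -0.068  0.011]
sieve [0.761 0.079 0.004]
blue [ 0.294 -0.264  0.008]
hold [0.553 0.285 0.058]
```

View pics/crop1.png

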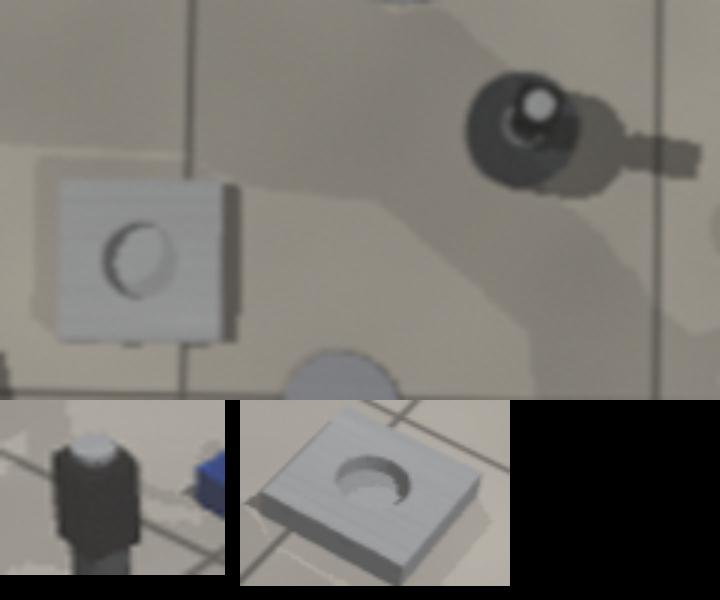

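The crop confirms it: the grey block at crop (140,260) has the large empty socket, and the canister with the black grip is at (540,105). I'll move over the canister for a closer look.

arm_command --targets '[[[0.03,-0.02,-0.02,0,0,0],[0.04,-0.025,-0.015,0,0,0],[0.045,-0.03,-0.01,0,0,0],[0.045,-0.03,-0.01,0,0,0],[0.045,-0.03,-0.01,0,0,0],[0.045,-0.03,-0.01,0,0,0],[0.045,-0.03,-0.01,0,0,0],[0.045,-0.03,-0.01,0,0,-0.1],[0.045,-0.03,-0.005,0,0,-0.12],[0.04,-0.02,0,0,0,-0.1]]]'

```text
clock: 1.35
position: [0.4849, -0.2288, 0.346]
ee_rot: [3.019, 0.869, 0.001]
force: [0.5, -0.1, -0.9]
width: 1.0
gripper_force: 0.0
```

```bash
cat >> h.py <<'E'
def togo(x,yaw=None):
    """tool-axes shift to reach world point x; turn about tool z so tool-y points at yaw (mod 180)"""
    s=arm.observe();M=R.from_rotvec(s["ee_rot"]).as_matrix()
    d=M.T@(np.array(x)-s["position"]); ya=np.degrees(np.arctan2(M[1,1],M[0,1]))
    print("t",round(s["clock"],2),"pos",np.round(s["position"],4),"F",np.round(s["force"],2),"yawY",round(ya,1),"tilt",np.round(M[:,2],4),"q",np.round(s["joints"],2),"shift",d.round(4), "turn z", None if yaw is None else round(np.radians(-((yaw-ya+90)%180-90)),3))
def wrist(n):
    s=arm.observe();im=arm.get_image("wrist");save(n+".png",im);c=cloud(im,wristT(im,s));np.savez(n+".npz",c=c,p=im["pixels"]);return c,im["pixels"]
E
python3 - <<'E'
from h import *
togo((.56,-.182,.35),-58)
c,p=wrist("w1"); print(p.shape)
m=(c[...,2]>.19)&(c[...,2]<.21); v,u=np.nonzero(m); print(len(v), v.mean() if len(v) else 0,u.mean() if len(v) else 0)
E
```

```text
t 1.35 pos [ 0.4849 -0.2288  0.346 ] F [ 0.49 -0.13 -0.93] yawY -57.9 tilt [ 5.e-04  1.e-04 -1.e+00] q [ 0.56  0.24 -0.27  1.61  0.07  1.3  -0.74] shift [ 0.0884  0.0003 -0.004 ] turn z 0.002
(480, 640, 3)
1668 84.04976019184652 319.4832134292566
```

Run:
```python
from h import *
d=np.load("w1.npz");c=d["c"]
b=c[:260,220:420].reshape(-1,3)
for z0,z1 in((.06,.066),(.067,.074),(.1,.15),(.165,.19),(.19,.2),(.2005,.21)):
    t=b[(b[:,2]>z0)&(b[:,2]<z1)&(abs(b[:,0]-.56)<.06)&(abs(b[:,1]+.182)<.06)]
    if len(t)>5:
        f=(t[:,:2]*1000).astype(np.float32);print(z0,len(t),np.median(t[:,2]).round(4),cv2.minEnclosingCircle(f),cv2.minAreaRect(f))
```

```text
0.067 3533 0.071 ((561.9183349609375, -181.7225341796875), 37.929176330566406) ((561.84521484375, -181.52481079101562), (74.9904556274414, 74.94225311279297), 77.95489501953125)
0.165 22 0.1785 ((559.58349609375, -182.4085693359375), 15.851242065429688) ((553.1306762695312, -185.85780334472656), (14.633596420288086, 31.702287673950195), 28.126089096069336)
0.19 977 0.1986 ((561.9685668945312, -181.68734741210938), 17.26695442199707) ((562.0341796875, -181.66635131835938), (25.766782760620117, 26.04007911682129), 74.83140563964844)
0.2005 650 0.2039 ((561.8430786132812, -179.4710693359375), 13.463296890258789) ((561.4231567382812, -181.0211639404297), (18.42702865600586, 22.549243927001953), 81.02749633789062)
```

View pics/w1.png

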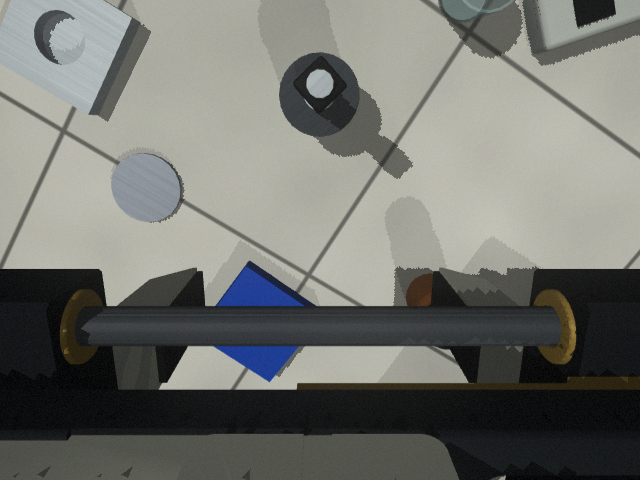

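The black grip is at (319,84), with its sides at world yaw 75°/-15° and centre (0.562,-0.182). Its height matches (top 0.1986). Next I'll measure the seat from near before grasping.

arm_command --targets '[[[0.015,-0.035,0,0,0,0],[0.018,-0.045,0,0,0,0],[0.018,-0.045,0,0,0,0],[0.018,-0.045,0,0,0,0],[0.018,-0.045,0,0,0,0],[0.018,-0.045,0,0,0,0],[0.012,-0.031,0,0,0,0.17],[0,0,0,0,0,0.17],[0,0,0,0,0,0.17],[0,0,0,0,0,0.1]]]'

```text
clock: 2.65
position: [0.4294, 0.0779, 0.3454]
ee_rot: [3.14, -0.093, -0.001]
force: [-0.7, -0.5, 0.5]
width: 0.999
gripper_force: 0.0
```

Run:
```python
from h import *
c,p=wrist("w2")
q=c.reshape(-1,3);q=q[(abs(q[:,0]-.473)<.09)&(abs(q[:,1]-.07)<.09)]
t=q[(q[:,2]>.017)&(q[:,2]<.03)];f=(t[:,:2]*1000).astype(np.float32);print(np.median(t[:,2]),cv2.minAreaRect(f))
# socket rim: ellipse-free: inner boundary of top face, rasterised
m=(c[...,2]>.018)&(c[...,2]<.03)&(abs(c[...,0]-.473)<.09)&(abs(c[...,1]-.07)<.09)
cs,h=cv2.findContours(m.astype(np.uint8),cv2.RETR_CCOMP,cv2.CHAIN_APPROX_NONE)
zt=np.median(t[:,2])
for k in cs:
    if len(k)<60: continue
    P=np.array([c[y,x] for x,y in k[:,0]]);ok=(P[:,2]>.015)&(P[:,2]<.03);P=P[ok]
    A=np.c_[2*P[:,:2],np.ones(len(P))];s=np.linalg.lstsq(A,(P[:,:2]**2).sum(1),rcond=None)[0]
    print(len(k),len(P),s[:2].round(4),"r",np.sqrt(s[2]+s[:2]@s[:2]).round(4),k[:,0].min(0),k[:,0].max(0))
fl=q[(q[:,2]>.004)&(q[:,2]<.012)&(np.hypot(q[:,0]-.473,q[:,1]-.07)<.035)];print(len(fl),fl.min(0),fl.max(0))
togo((.562,-.182,.35),-105.2)
```

```text
0.023033655620807475 ((471.11175537109375, 72.38606262207031), (110.18082427978516, 110.23456573486328), 0.8870545625686646)
407 407 [0.4713 0.0724] r 0.0629 [265  87] [373 197]
136 136 [0.4713 0.0725] r 0.0259 [296 119] [344 168]
1716 [0.44574668 0.04711119 0.00645226] [0.49621625 0.09756496 0.01197238]
t 2.7 pos [0.4294 0.0779 0.3454] F [-0.57 -1.34 -0.31] yawY -93.6 tilt [-7.e-04 -3.e-04 -1.e+00] q [ 0.15  0.08 -0.48  1.81  0.04  1.26 -1.98] shift [ 0.1487  0.251  -0.0046] turn z 0.202
```

View pics/w2.png

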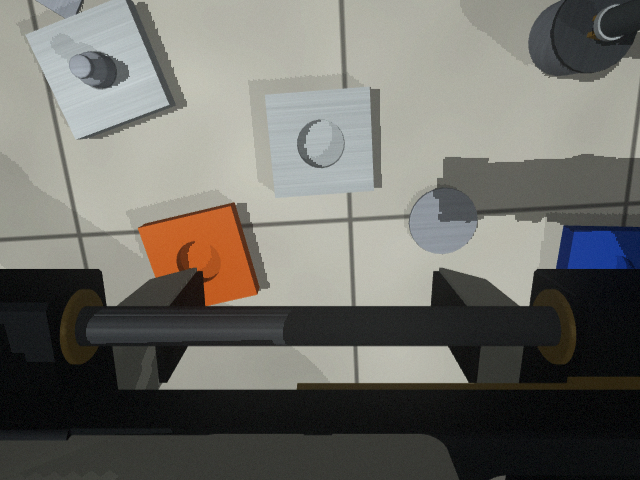

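The seat socket is at (320,143) → (0.4713,0.0725), r 25.9 mm and block 110 mm, both matching. The weight's holder is at (95,68). Back over the canister.

arm_command --targets '[[[0.018,0.031,0,0,0,0],[0.026,0.044,0,0,0,0],[0.026,0.044,0,0,0,0],[0.026,0.044,0,0,0,0],[0.026,0.044,0,0,0,0],[0.0267,0.044,0,0,0,0.1],[0,0,0.02,0,0,0.102],[0,0,0.03,0,0,0],[0,0,0.02,0,0,0],[0,0,0,0,0,0]]]'

```text
clock: 3.95
position: [0.5633, -0.1807, 0.274]
ee_rot: [-3.116, 0.4, 0.006]
force: [0.1, -0.4, -0.1]
width: 1.0
gripper_force: 0.0
```

Run:
```python
from h import *
togo((.562,-.182,.179),-105.2)
c,p=wrist("w3")
q=c.reshape(-1,3);q=q[(abs(q[:,0]-.562)<.05)&(abs(q[:,1]+.182)<.05)]
for z0,z1 in((.19,.2),(.067,.074)):
    t=q[(q[:,2]>z0)&(q[:,2]<z1)];print(len(t),cv2.minAreaRect((t[:,:2]*1000).astype(np.float32)) if len(t) else 0)
```

```text
t 3.95 pos [ 0.5633 -0.1807  0.274 ] F [ 0.12 -0.42 -0.08] yawY -104.6 tilt [-3.7e-03  9.0e-04 -1.0e+00] q [ 0.4   0.38 -0.25  1.6   0.1   1.18 -1.7 ] shift [-0.0006  0.0016  0.095 ] turn z 0.01
1401 ((562.4808959960938, -181.73358154296875), (25.834917068481445, 26.254898071289062), 74.87542724609375)
4233 ((565.6127319335938, -182.15634155273438), (74.99807739257812, 68.37861633300781), 76.67108917236328)
```

arm_command --targets '[[[-0.0003,0.0013,0.02,0,0,0.01],[0,0,0.03,0,0,0],[0,0,0.03,0,0,0],[0,0,0.015,0,0,0],[0,0,0,0,0,0],[0,0,0,0,0,0]]]'

```text
clock: 4.75
position: [0.5648, -0.182, 0.1822]
ee_rot: [3.114, -0.417, 0.003]
force: [1.2, -0.4, 0.4]
width: 1.001
gripper_force: 0.0
```

Run:
```python
from h import *
togo((.5622,-.1818,.179),-105.2)
```

```text
t 4.75 pos [ 0.5648 -0.182   0.1822] F [ 1.19 -0.39  0.43] yawY -105.3 tilt [ 2.e-03 -6.e-04 -1.e+00] q [ 0.39  0.46 -0.24  1.72  0.13  0.98 -1.73] shift [-0.0025  0.0005  0.0032] turn z -0.001
```

arm_command --targets '[[[-0.0025,0.0005,0.003,0,0,0],[0,0,0,0,0,0]]]'

```text
clock: 5.0
position: [0.5612, -0.1817, 0.1781]
ee_rot: [3.114, -0.417, 0.001]
force: [-0.3, 0.3, -0.6]
width: 0.997
gripper_force: 0.0
```

arm_command --targets '[[[0,0,0,0,0,0],[0,0,0,0,0,0],[0,0,0,0,0,0],[0,0,0,0,0,0],[0,0,0,0,0,0],[0,0,0,0,0,0],[0,0,0,0,0,0]]]' --jaw 0.015 --newtons 20

```text
clock: 5.88
position: [0.5613, -0.1816, 0.1777]
ee_rot: [3.114, -0.417, -0.0]
force: [0.6, -0.6, -0.2]
width: 0.284
gripper_force: 0.3
```

Run:
```python
from h import *
togo((.5622,-.1818,.179),-105.2);s=arm.observe();print(s["width"]*.0918,s["gripper_force"],s["ft_torque"])
```

```text
t 5.88 pos [ 0.5613 -0.1816  0.1777] F [ 0.61 -0.64 -0.25] yawY -105.3 tilt [-0. -0. -1.] q [ 0.39  0.46 -0.24  1.73  0.13  0.97 -1.73] shift [ 0.0009 -0.     -0.0013] turn z -0.001
0.02610006166364276 0.3252566233277321 [-0.12832495  0.07392013  0.01729482]
```

arm_command --targets '[[[0,0,0,0,0,0],[0,0,0,0,0,0],[0,0,-0.004,0,0,0],[0,0,-0.006,0,0,0],[0,0,-0.006,0,0,0],[0,0,-0.004,0,0,0],[0,0,0,0,0,0],[0,0,0,0,0,0]]]'

```text
clock: 6.88
position: [0.5612, -0.1816, 0.1976]
ee_rot: [3.114, -0.417, -0.0]
force: [0.6, -0.3, -2.6]
width: 0.279
gripper_force: 20.0
```

```bash
cat >> h.py <<'E'
def lid(n):
    """lid height seen by both cameras, relative to the tool"""
    s=arm.observe();c,p=wrist(n);x=s["position"]
    im=arm.get_image("scene");c2=cloud(im);np.savez(n+"s.npz",c=c2,p=im["pixels"])
    print("t",round(s["clock"],2),"pos",np.round(s["position"],4),"F",np.round(s["force"],2),"T",np.round(s["ft_torque"],2),"w",round(s["width"]*.0918,4),"g",round(s["gripper_force"],1))
    for nm,C,r in(("w",c,.05),("s",c2,.045)):
        q=C.reshape(-1,3);q=q[(np.hypot(q[:,0]-x[0],q[:,1]-x[1])<r)&(q[:,2]>-.02)&(q[:,2]<.13)]
        if len(q)<50: print(nm,"few",len(q));continue
        h,e=np.histogram(q[:,2],bins=np.arange(-.02,.13,.002));k=h[20:].argmax()+20
        t=q[abs(q[:,2]-e[k])<.006];A=np.c_[t[:,:2]-x[:2],np.ones(len(t))]
        for _ in range(4):
            a=np.linalg.lstsq(A,t[:,2],rcond=None)[0];ok=abs(A@a-t[:,2])<.002
            if ok.sum()>20: A,t=A[ok],t[ok]
        print(nm,"lid n",len(t),"z@axis",a[2].round(4),"slope",a[:2].round(3),"circle",cv2.minEnclosingCircle((t[:,:2]*1000).astype(np.float32)))
E
python3 - <<'E'
from h import *
lid("l0")
E
```

```text
t 6.88 pos [ 0.5612 -0.1816  0.1976] F [ 0.61 -0.29 -2.64] T [-0.11 -0.08  0.  ] w 0.0257 g 20.0
w lid n 7145 z@axis 0.0711 slope [-0.002 -0.003] circle ((562.1854858398438, -181.45584106445312), 37.89540481567383)
s lid n 468 z@axis 0.0692 slope [ 0.002 -0.001] circle ((560.9493408203125, -179.9511260986328), 39.10950469970703)
```

View pics/l0.png

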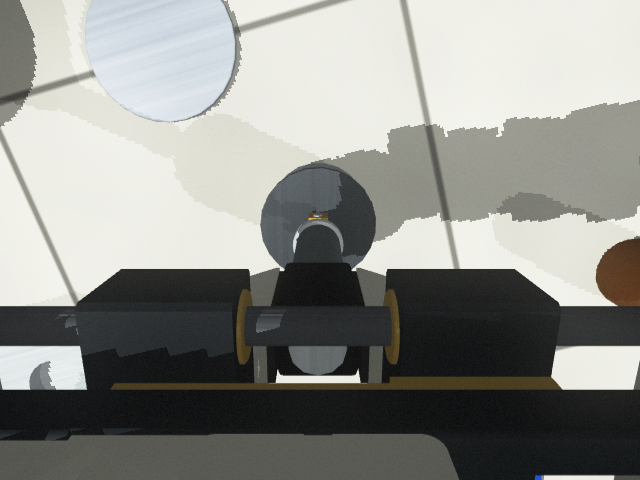

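arm_command --targets '[[[0,0,-0.003,0,0,0],[0,0,-0.004,0,0,0],[0,0,-0.004,0,0,0],[0,0,-0.003,0,0,0],[0,0,0,0,0,0],[0,0,0,0,0,0]]]'

```text
clock: 7.72
position: [0.5613, -0.1816, 0.2116]
ee_rot: [3.114, -0.417, -0.0]
force: [0.5, -0.3, -5.2]
width: 0.284
gripper_force: 20.0
```

```bash
python3 -c "
from h import *
lid('l1')"
```

```text
t 7.72 pos [ 0.5613 -0.1816  0.2116] F [ 0.46 -0.27 -5.21] T [-0.06 -0.05  0.01] w 0.026 g 20.0
w lid n 6679 z@axis 0.0711 slope [-0.002 -0.002] circle ((562.1840209960938, -181.568115234375), 37.97189712524414)
s lid n 479 z@axis 0.0692 slope [-0.003 -0.011] circle ((562.6387939453125, -179.56588745117188), 38.90111541748047)
```

arm_command --targets '[[[0,0,-0.003,0,0,0],[0,0,-0.004,0,0,0],[0,0,-0.003,0,0,0],[0,0,0,0,0,0],[0,0,0,0,0,0]]]'

```text
clock: 8.45
position: [0.5613, -0.1816, 0.2216]
ee_rot: [3.114, -0.417, -0.0]
force: [0.0, 0.2, -5.0]
width: 0.285
gripper_force: 20.0
```

```bash
python3 -c "
from h import *
lid('l2')"
```

```text
t 8.45 pos [ 0.5613 -0.1816  0.2216] F [ 0.04  0.23 -4.97] T [-0.03 -0.03  0.01] w 0.0262 g 20.0
w lid n 6320 z@axis 0.0711 slope [-0.002 -0.003] circle ((562.0701293945312, -181.60009765625), 37.927947998046875)
s lid n 495 z@axis 0.0691 slope [-0.006 -0.01 ] circle ((562.3643188476562, -180.48480224609375), 38.95472717285156)
```

arm_command --targets '[[[0,0,-0.003,0,0,0],[0,0,-0.003,0,0,0],[0,0,-0.002,0,0,0],[0,0,0,0,0,0],[0,0,0,0,0,0]]]'

```text
clock: 9.18
position: [0.5613, -0.1816, 0.2297]
ee_rot: [3.114, -0.417, -0.0]
force: [-0.4, -0.1, -5.9]
width: 0.279
gripper_force: 20.0
```

```bash
python3 -c "
from h import *
lid('l3')"
```

```text
t 9.18 pos [ 0.5613 -0.1816  0.2297] F [-0.39 -0.05 -5.86] T [ 0.16 -0.06 -0.03] w 0.0256 g 20.0
w lid n 6073 z@axis 0.0711 slope [-0.003 -0.002] circle ((562.2469482421875, -181.52223205566406), 37.8856315612793)
s lid n 477 z@axis 0.0692 slope [-0.002 -0.01 ] circle ((561.4562377929688, -179.22682189941406), 40.05206298828125)
```

Extension is 52 mm and it is still on the table.

arm_command --targets '[[[0,0,-0.003,0,0,0],[0,0,-0.003,0,0,0],[0,0,-0.002,0,0,0],[0,0,0,0,0,0],[0,0,0,0,0,0]]]'

```text
clock: 9.9
position: [0.5613, -0.1817, 0.2377]
ee_rot: [3.114, -0.417, 0.0]
force: [0.6, 0.2, -7.2]
width: 0.282
gripper_force: 20.0
```

```bash
python3 -c "
from h import *
lid('l4')"
```

```text
t 9.9 pos [ 0.5613 -0.1817  0.2377] F [ 0.58  0.21 -7.23] T [ 0.05 -0.03 -0.02] w 0.0259 g 20.0
w lid n 5848 z@axis 0.072 slope [-0.012 -0.043] circle ((562.0333251953125, -182.02354431152344), 37.98399353027344)
s lid n 501 z@axis 0.0701 slope [-0.017 -0.039] circle ((561.5159301757812, -179.35540771484375), 39.25263595581055)
```

arm_command --targets '[[[0,0,-0.003,0,0,0],[0,0,-0.003,0,0,0],[0,0,-0.003,0,0,0],[0,0,0,0,0,0],[0,0,0,0,0,0],[0,0,0,0,0,0]]]'

```text
clock: 10.75
position: [0.5612, -0.1816, 0.2466]
ee_rot: [3.114, -0.417, -0.001]
force: [-0.4, -0.5, -7.3]
width: 0.286
gripper_force: 20.0
```

```bash
python3 -c "
from h import *
lid('l5')"
```

```text
t 10.75 pos [ 0.5612 -0.1816  0.2466] F [-0.35 -0.53 -7.3 ] T [-0.    0.05 -0.  ] w 0.0262 g 20.0
w lid n 5674 z@axis 0.0757 slope [-0.024 -0.079] circle ((561.6754760742188, -182.5155792236328), 37.85161209106445)
s lid n 513 z@axis 0.0739 slope [-0.025 -0.076] circle ((561.164794921875, -180.5454864501953), 38.2211799621582)
```

arm_command --targets '[[[0,0,-0.002,0,0,0],[0,0,-0.002,0,0,0],[0,0,0,0,0,0],[0,0,0,0,0,0],[0,0,0,0,0,0],[0,0,0,0,0,0],[0,0,0,0,0,0],[0,0,0,0,0,0],[0,0,0,0,0,0],[0,0,0,0,0,0]]]'

```text
clock: 12.1
position: [0.5613, -0.1816, 0.2507]
ee_rot: [3.114, -0.417, -0.0]
force: [0.5, 0.1, -7.4]
width: 0.283
gripper_force: 20.0
```

```bash
python3 -c "
from h import *
lid('l6')"
```

```text
t 12.1 pos [ 0.5613 -0.1816  0.2507] F [ 0.51  0.13 -7.39] T [ 0.03  0.02 -0.06] w 0.0259 g 20.0
w lid n 5713 z@axis 0.0811 slope [-0.021 -0.079] circle ((561.9627685546875, -182.35693359375), 37.91619110107422)
s lid n 547 z@axis 0.0794 slope [-0.022 -0.074] circle ((560.9609375, -180.05685424804688), 38.72876739501953)
```

arm_command --targets '[[[0,0,0,0,0,0],[0,0,0,0,0,0],[0,0,0,0,0,0],[0,0,0,0,0,0],[0,0,0,0,0,0],[0,0,0,0,0,0],[0,0,0,0,0,0]]]'

```text
clock: 13.08
position: [0.5613, -0.1816, 0.2507]
ee_rot: [3.114, -0.417, -0.0]
force: [-1.1, 0.3, -6.5]
width: 0.284
gripper_force: 20.0
```

```bash
python3 -c "
from h import *
lid('l7')"
```

```text
t 13.07 pos [ 0.5613 -0.1816  0.2507] F [-1.05  0.3  -6.53] T [-0.01  0.03 -0.03] w 0.0261 g 20.0
w lid n 5717 z@axis 0.0812 slope [-0.022 -0.078] circle ((561.8912963867188, -182.4629669189453), 37.87084197998047)
s lid n 531 z@axis 0.0794 slope [-0.022 -0.081] circle ((561.3353271484375, -181.24334716796875), 39.066978454589844)
```

Hung 8 mm clear and steady, stretch about 63 mm. The foot is swung 6.5 mm towards world (-1.7,-6.2) mm. Raise, then carry gently.

arm_command --targets '[[[0,0,-0.003,0,0,0],[0,0,-0.006,0,0,0],[0,0,-0.009,0,0,0],[0,0,-0.009,0,0,0],[0,0,-0.006,0,0,0],[-0.0028,-0.0041,-0.003,0,0,0],[-0.0056,-0.0083,0,0,0,0],[-0.0084,-0.0124,0,0,0,0],[-0.0113,-0.0166,0,0,0,0],[-0.0141,-0.0207,0,0,0,0]]]'

```text
clock: 14.42
position: [0.5363, -0.1089, 0.2866]
ee_rot: [-3.114, 0.417, 0.001]
force: [-0.7, 0.9, -5.6]
width: 0.282
gripper_force: 20.0
```

arm_command --targets '[[[-0.0141,-0.0207,0,0,0,0],[-0.0141,-0.0207,0,0,0,0],[-0.0141,-0.0207,0,0,0,0],[-0.0141,-0.0207,0,0,0,0],[-0.0141,-0.0207,0,0,0,0],[-0.0141,-0.0207,0,0,0,0],[-0.0113,-0.0166,0,0,0,0],[-0.0084,-0.0124,0,0,0,0],[-0.0056,-0.0083,0,0,0,0],[-0.0028,-0.0041,0,0,0,0]]]'

```text
clock: 15.68
position: [0.4716, 0.0793, 0.2867]
ee_rot: [3.114, -0.416, 0.0]
force: [0.3, 0.4, -5.7]
width: 0.285
gripper_force: 20.0
```

arm_command --targets '[[[0,0,0,0,0,0],[0,0,0,0,0,0],[0,0,0,0,0,0],[0,0,0,0,0,0],[0,0,0,0,0,0],[0,0,0,0,0,0],[0,0,0,0,0,0],[0,0,0,0,0,0]]]'

```text
clock: 16.68
position: [0.4718, 0.0789, 0.2867]
ee_rot: [3.114, -0.417, -0.0]
force: [0.7, 0.9, -7.6]
width: 0.282
gripper_force: 20.0
```

```bash
cat >> h.py <<'E'
def seatfit(n):
    """socket centre in the wrist picture from the visible part of the block (known 110 mm square)"""
    from scipy.optimize import minimize
    C=np.load(n+".npz")["c"];q=C[:265].reshape(-1,3);t=q[(abs(q[:,2]-.0225)<.004)&(abs(q[:,0]-.471)<.08)&(abs(q[:,1]-.072)<.08)][:,:2]
    print("block z",np.median(q[(abs(q[:,2]-.0225)<.004)][:,2]).round(4),"n",len(t))
    a=np.radians(.9);Rm=np.array([[np.cos(a),np.sin(a)],[-np.sin(a),np.cos(a)]]);w=t@Rm.T
    lo,hi=np.percentile(w,.3,0),np.percentile(w,99.7,0);print("extent",((hi-lo)*1000).round(1),"from hi",((hi-.055)@Rm).round(4),"from lo",((lo+.055)@Rm).round(4))
E
python3 -c "
from h import *
lid('c1');seatfit('c1')"
```

```text
t 16.68 pos [0.4718 0.0789 0.2867] F [ 0.73  0.95 -7.64] T [ 0.05  0.   -0.02] w 0.0259 g 20.0
w lid n 5720 z@axis 0.1173 slope [-0.022 -0.078] circle ((472.3590087890625, 77.855712890625), 37.8885612487793)
s lid n 490 z@axis 0.0213 slope [0.001 0.001] circle ((471.95574951171875, 78.85371398925781), 44.83110809326172)
block z 0.0228 n 5557
extent [109.5 109.7] from hi [0.4712 0.0723] from lo [0.4717 0.0726]
```

View pics/c1.png

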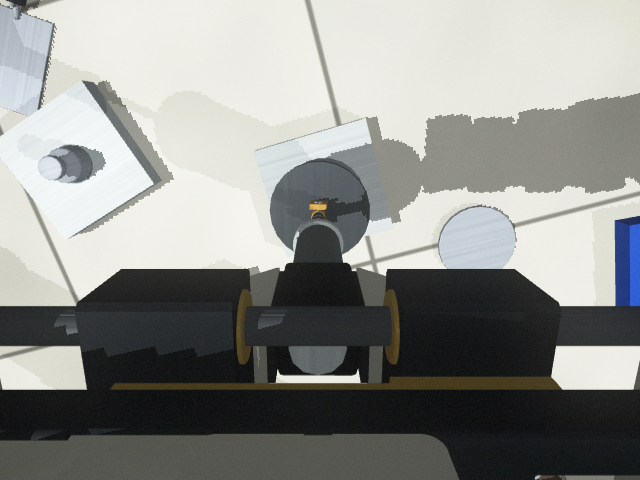

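Foot is estimated at (0.4710,0.0726), socket at (0.4714,0.0725). Nudge 0.4 mm and lower to just above the mouth.

arm_command --targets '[[[0.0004,0,0.003,0,0,0],[0,0,0.005,0,0,0],[0,0,0.005,0,0,0],[0,0,0.004,0,0,0],[0,0,0.002,0,0,0],[0,0,0,0,0,0],[0,0,0,0,0,0],[0,0,0,0,0,0]]]'

```text
clock: 17.77
position: [0.4723, 0.0788, 0.2679]
ee_rot: [-3.114, 0.417, -0.0]
force: [-0.1, -0.4, -7.1]
width: 0.281
gripper_force: 20.0
```

```bash
python3 -c "
from h import *
lid('c2');seatfit('c2')"
```

```text
t 17.77 pos [0.4723 0.0788 0.2679] F [-0.1  -0.42 -7.11] T [-0.01  0.02 -0.  ] w 0.0258 g 20.0
w lid n 5730 z@axis 0.0988 slope [-0.022 -0.077] circle ((472.90399169921875, 77.8865737915039), 37.87836837768555)
s lid n 673 z@axis 0.097 slope [-0.027 -0.076] circle ((472.6134338378906, 79.577392578125), 38.552589416503906)
block z 0.0228 n 6206
extent [109.5 109.7] from hi [0.4713 0.0724] from lo [0.4718 0.0727]
```

arm_command --targets '[[[0,0,0.002,0,0,0],[0,0,0.002,0,0,0],[0,0,0.0015,0,0,0],[0,0,0.0015,0,0,0],[0,0,0.001,0,0,0],[0,0,0,0,0,0],[0,0,0,0,0,0]]]'

```text
clock: 18.75
position: [0.4722, 0.0788, 0.2597]
ee_rot: [3.114, -0.417, 0.0]
force: [-0.0, 0.1, -6.4]
width: 0.28
gripper_force: 20.0
```

```bash
python3 -c "
from h import *
lid('c3');seatfit('c3')"
```

```text
t 18.75 pos [0.4722 0.0788 0.2597] F [-0.03  0.08 -6.36] T [ 0.01  0.   -0.02] w 0.0257 g 20.0
w lid n 5713 z@axis 0.0902 slope [-0.023 -0.078] circle ((472.78466796875, 77.74581909179688), 37.83892059326172)
s lid n 632 z@axis 0.0889 slope [-0.024 -0.077] circle ((473.0463562011719, 79.80589294433594), 39.143978118896484)
block z 0.0228 n 6627
extent [109.5 109.8] from hi [0.4713 0.0724] from lo [0.4718 0.0726]
```

The whole foot rim is below the 22 mm mouth and the tilt is unchanged, so it is in the socket. Continue towards the floor.

arm_command --targets '[[[0,0,0.001,0,0,0],[0,0,0.0015,0,0,0],[0,0,0.0015,0,0,0],[0,0,0.0015,0,0,0],[0,0,0.0015,0,0,0],[0,0,0.001,0,0,0],[0,0,0,0,0,0],[0,0,0,0,0,0]]]'

```text
clock: 19.85
position: [0.4722, 0.0787, 0.2517]
ee_rot: [3.114, -0.417, 0.0]
force: [-0.4, 0.3, -6.1]
width: 0.283
gripper_force: 20.0
```

```bash
python3 -c "
from h import *
lid('c4');seatfit('c4')"
```

```text
t 19.85 pos [0.4722 0.0787 0.2517] F [-0.37  0.32 -6.15] T [ 0.03 -0.01  0.  ] w 0.026 g 20.0
w lid n 2407 z@axis 0.0231 slope [-0.002 -0.001] circle ((472.30108642578125, 78.68865966796875), 49.96084213256836)
s lid n 660 z@axis 0.081 slope [-0.024 -0.076] circle ((473.65777587890625, 79.04299926757812), 38.62836456298828)
block z 0.0228 n 7031
extent [109.5 109.7] from hi [0.4713 0.0723] from lo [0.4718 0.0726]
```

```bash
sed -i 's/(q\[:,2\]>-.02)&(q\[:,2\]<.13)/(q[:,2]>.055)\&(q[:,2]<.13)/' h.py
```

arm_command --targets '[[[0,0,0.001,0,0,0],[0,0,0.001,0,0,0],[0,0.0005,0.0015,0,0,0],[0,0.0005,0.0015,0,0,0],[0,0.0005,0.001,0,0,0],[0,0,0,0,0,0],[0,0,0,0,0,0]]]'

```text
clock: 20.82
position: [0.4718, 0.0773, 0.2457]
ee_rot: [3.114, -0.417, 0.0]
force: [0.8, -0.1, -6.9]
width: 0.286
gripper_force: 20.0
```

```bash
python3 -c "
from h import *
lid('c5')"
```

```text
t 20.82 pos [0.4718 0.0773 0.2457] F [ 0.78 -0.05 -6.92] T [ 0.01  0.02 -0.02] w 0.0262 g 20.0
w lid n 5835 z@axis 0.0804 slope [-0.019 -0.064] circle ((472.48974609375, 76.59793853759766), 37.854312896728516)
s lid n 635 z@axis 0.0789 slope [-0.019 -0.068] circle ((472.3064270019531, 78.72366333007812), 39.06028747558594)
```

Floor contact: the low edge is at about 8 mm and the tilt is falling. Lower on while following the uprighting with tool y.

arm_command --targets '[[[0,0.0004,0.0015,0,0,0],[0,0.0005,0.0015,0,0,0],[0,0.0005,0.0015,0,0,0],[0,0.0005,0.0015,0,0,0],[0,0.0005,0.001,0,0,0],[0,0.0003,0.001,0,0,0],[0,0,0,0,0,0],[0,0,0,0,0,0]]]'

```text
clock: 21.92
position: [0.4711, 0.0747, 0.2377]
ee_rot: [-3.114, 0.417, -0.0]
force: [0.3, 0.4, -6.2]
width: 0.282
gripper_force: 20.0
```

```bash
python3 -c "
from h import *
lid('c6')"
```

```text
t 21.93 pos [0.4711 0.0747 0.2377] F [ 0.34  0.4  -6.17] T [ 0.01  0.02 -0.01] w 0.0259 g 20.0
w lid n 6086 z@axis 0.0797 slope [-0.011 -0.031] circle ((471.92608642578125, 74.3530044555664), 37.890926361083984)
s lid n 609 z@axis 0.0781 slope [-0.008 -0.034] circle ((472.7314758300781, 75.59738159179688), 39.00037384033203)
```

arm_command --targets '[[[0,0.0003,0.0015,0,0,0],[0,0.0005,0.0015,0,0,0],[0,0.0005,0.0015,0,0,0],[0,0.0004,0.0015,0,0,0],[0,0.0004,0.001,0,0,0],[0,0.0003,0.001,0,0,0],[0,0,0,0,0,0],[0,0,0,0,0,0]]]'

```text
clock: 23.02
position: [0.4705, 0.0724, 0.2298]
ee_rot: [-3.114, 0.417, -0.0]
force: [0.4, -0.8, -5.0]
width: 0.282
gripper_force: 20.0
```

```bash
python3 -c "
from h import *
lid('c7')"
```

```text
t 23.02 pos [0.4705 0.0724 0.2298] F [ 0.38 -0.77 -5.02] T [0.09 0.04 0.06] w 0.0259 g 20.0
w lid n 6319 z@axis 0.0791 slope [-0.002 -0.002] circle ((471.37738037109375, 72.44983673095703), 37.87217712402344)
s lid n 611 z@axis 0.0773 slope [-0.009 -0.003] circle ((471.5159606933594, 73.96381378173828), 39.05768585205078)
```

Flat and exactly 8 mm above its table height, so it is fully seated with 4.4 N still on the balance. Let the balance sink closed (grip to 0.186).

arm_command --targets '[[[0,0,0.003,0,0,0],[0,0,0.005,0,0,0],[0,0,0.006,0,0,0],[0,0,0.006,0,0,0],[0,0,0.006,0,0,0],[0,0,0.006,0,0,0],[0,0,0.005,0,0,0],[0,0,0.003,0,0,0],[0,0,0.002,0,0,0],[0,0,0,0,0,0]]]'

```text
clock: 24.38
position: [0.4705, 0.0724, 0.1877]
ee_rot: [3.114, -0.417, 0.0]
force: [-1.0, -0.9, -0.9]
width: 0.287
gripper_force: 20.0
```

```bash
python3 -c "
from h import *
lid('c8')"
```

```text
t 24.38 pos [0.4705 0.0724 0.1877] F [-1.   -0.85 -0.95] T [-0.26  0.21  0.04] w 0.0264 g 20.0
w lid n 7736 z@axis 0.0791 slope [-0.003 -0.003] circle ((471.41900634765625, 72.41853332519531), 37.9205207824707)
s lid n 542 z@axis 0.0774 slope [-0.006 -0.   ] circle ((472.0591125488281, 73.47528076171875), 39.163429260253906)
```

arm_command --targets '[[[0,0,0.001,0,0,0],[0,0,0.0005,0,0,0],[0,0,0,0,0,0],[0,0,0,0,0,0]]]'

```text
clock: 24.98
position: [0.4705, 0.0724, 0.1862]
ee_rot: [3.114, -0.417, 0.0]
force: [-0.2, -0.3, -1.2]
width: 0.282
gripper_force: 20.0
```

arm_command --targets '[[[0,0,0,0,0,0],[0,0,0,0,0,0],[0,0,0,0,0,0],[0,0,0,0,0,0],[0,0,0,0,0,0],[0,0,0,0,0,0]]]' --jaw 0.08

```text
clock: 25.72
position: [0.4705, 0.0724, 0.1862]
ee_rot: [3.114, -0.417, 0.0]
force: [0.6, -0.2, 0.1]
width: 0.856
gripper_force: 0.0
```

arm_command --targets '[[[0,0,-0.005,0,0,0],[0,0,-0.015,0,0,0],[0,0,-0.03,0,0,0],[0,0,-0.03,0,0,0],[0,0,-0.03,0,0,0],[0,0,-0.02,0,0,0],[-0.02,0,0,0,0,0],[-0.02,0,0,0,0,0],[0,0,0,0,0,0],[0,0,0,0,0,0]]]'

```text
clock: 26.98
position: [0.4315, 0.0828, 0.316]
ee_rot: [3.113, -0.417, -0.0]
force: [-0.6, -0.1, 0.6]
width: 0.869
gripper_force: 0.0
```

Run:
```python
from h import *
c,p=wrist("end");s=arm.observe();print(s["clock"],s["position"],s["force"],s["width"])
q=c.reshape(-1,3);q=q[np.hypot(q[:,0]-.4714,q[:,1]-.0725)<.05]
for z0,z1 in((.074,.084),(.198,.2095),(.2095,.22)):
    t=q[(q[:,2]>z0)&(q[:,2]<z1)];print(len(t),np.median(t[:,2]).round(4),cv2.minAreaRect((t[:,:2]*1000).astype(np.float32)))
im=arm.get_image("scene");save("scene_end.png",im)
```

```text
27.025 [0.43185602 0.08268823 0.31596252] [ 0.3045817  -0.25849336  0.00215974] 0.8710455093245493
3634 0.079 ((471.3248596191406, 72.39800262451172), (75.00741577148438, 74.6593017578125), 68.44042205810547)
1224 0.2068 ((471.21466064453125, 72.48809814453125), (25.814939498901367, 26.187955856323242), 74.9500503540039)
728 0.2119 ((469.978759765625, 72.41384887695312), (17.3895263671875, 20.267581939697266), 86.17740631103516)
```

View pics/scene_end.png

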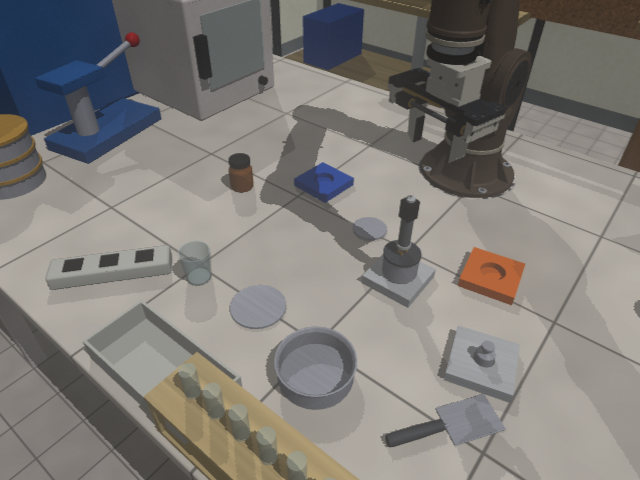

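The canister stands upright in the seat at (400,262). The balance is closed (grip top at 0.2068, 8 mm above its start), everything else is in place and the gripper is clear.

```bash
python3 -c "
from cell import arm
print(arm.sign_off())"
```

```text
the job is handed in; nothing more can be done
None
```

The canister was weighed at about 6.3 N (63 mm of stretch, roughly 0.64 kg), set fully down in the socket with the balance closed, released with nothing else moved, and the job handed in at about 27 s.

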